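Set the glue timer, then hold a drawer front against its box while it is screwed on

TASK

The glue is already on the dowels of the new drawer front. Set the egg timer to 15 minutes first, as you will have no hand free afterwards; then fit the drawer front to the drawer box, both dowels in their holes and its back flush on the box, and keep it pressed there with a steady push of about 10 newtons while I drive the screws from inside. Do not ram it, leave the torch, mug, glue bottle and dish of screws where they are, and finish while still holding the front pressed to the box: do not let go.

Things in the scene. Friction and masses are not known exactly. Their poses are not given: they have to be found in the camera images.
- drawer_box: open-topped plywood drawer box, 200 wide x 180 deep x 62 high, immovable on a 3 mm anti-slip mat; its wall tops are 65 mm above the worktop. Origin: on the worktop under the middle of the outer face of its front wall (14 mm thick, the face towards the robot). +x points from that face into the box, within 9 degrees of straight away from the robot; y to the left along the face; z up
- hole_left (a point): mouth centre of the left dowel hole, on the outer face of the box's front wall (box frame x = 0, y = 70, z = 34 mm); an 11 mm through hole along x
- hole_right (a point): the same for the right dowel hole (y = -70 mm)
- drawer_front: the loose drawer front: plain white panel 240 wide x 110 high x 16 thick, 0.2 to 0.42 kg, standing on its long edge beside the box, left or right. Origin: middle of its underside. +x out of its back (the side with dowels, that goes to the box), y along its width, z up. Fitted, its axes lie along the box's, its origin at x = -8, y = 0, z = 0 to 2 mm of the box: the dowel holes let it stand on the worktop or just clear of it
- front_top (a point): middle of the drawer front's upper edge (z = 110 mm in its frame); a place to hold it, fingers on front and back: fitted, it rises 45 mm above the box. Its curved steel handle (110 mm long) reaches 30 mm out of the front face, at mid-width, 48 to 56 mm up. Standing it slides at up to 3 N; pressed down on the worktop, friction (about 0.6) takes much more of a push, held 1 mm clear none
- dowel_left (a point): root of the left dowel, on the back face of the drawer front (front's frame x = 8, y = 70, z = 33 mm); the 8 mm dowel stands out 14 mm from here along +x, its last 4 mm tapered. Fully home, this point lies on hole_left, within the play of the hole
- dowel_right (a point): the same for the right dowel (y = -70 mm)
- timer: cream egg timer, 66 mm across, 65 mm tall, immovable, on the other side of the box from the drawer front. Origin: middle of its underside. The base (lowest 22 mm) has a red triangle on its own +y side, roughly towards the robot. The cap above turns about the vertical axis; its side is upright and 64 mm across from 22 to about 45 mm height, rounded above
- timer_dial (a joint): angle of the timer's cap, rad, growing counter-clockwise seen from above. The number over the red triangle is the setting: minutes = 30 - 9.549 x angle, so 15 minutes is 1.571 rad and 0 minutes 3.142 rad; clockwise raises the minutes. Starts at 0 to 7 minutes; stays where it is left (friction about 0.02 N m)
- torch: small black torch, 33 mm across, 106 mm tall, standing to the right of the box; bystander
- mug: orange mug, 81 mm across, 101 mm tall; bystander
- glue: white bottle of wood glue, 48 mm across, 135 mm tall; bystander
- screw_dish: small steel dish with four brass screws, 68 mm across, 9 mm tall; bystander
There are look-alikes about, which are no part of the job. There is more than one size of the drawer_front; the one meant has the size given above. What is shaped like the timer but orange is not meant.

How it is judged:
By the outcome, as a careful person would: the job done as asked, in the order asked, and still so for the second after the job is handed in, while the arm keeps its last pose, push and grip.
It also fails if it takes over 67 s, if anything falls off the work surface, if the arm or the gripper's body presses on something with over 40 N, if the wrist force passes 120 N, or if a joint passes its speed limit or range.

ROBOT

A 7-joint arm with a two-finger parallel gripper is mounted at the origin on a cart in front of the work surface, level with it; the furniture and walls round the work are solid. World frame = base frame: x ahead of the robot, y to its left, z up, the work surface at z = 0. Lengths are in m, angles in rad, forces in N, time in s.
With the tool pointing down it reaches from about 0.4 to 0.85 m from the base axis. Payload 4.5 kg.
Tool frame: the origin (TCP) lies between the finger pads; the fingertips stand 11 mm ahead of it and the grasp point (between the pads) lies 8 mm behind it (r.nose_length is the distance from the TCP to the fingertips, in m); z points along the fingers, y is the line along which they close (so a half turn about z gives the same grasp; the last joint's range is limited). The gripper opens to 88 mm and grips with 3 to 60 N. Pads are 18 mm wide; open, the fingers measure 123 mm over their backs; the gripper's body (75 mm by 187 mm) begins 45 mm behind the grasp point.
Start: joints at [1.231, 0.689, -0.195, 1.565, 0.157, 0.902, -0.215], TCP at [0.228, -0.582, 0.25] pointing down, gripper open.
Joint ranges: [-3.01, 3.01], [-0.46, 2.08], [-1.47, 1.51], [0.13, 2.56], [-1, 4.14], [0.04, 2.09], [-2.66, 2.66]. Speed limits (rad/s): [2.57, 2.57, 3.14, 3.14, 3.14, 3.14, 3.14].

INTERFACE

Orientations are given as a unit quaternion [x, y, z, w].
In Python, from plant import get_state, snapshot, camera_model, r gives the robot as it stands.
- The arm moves only by the shell command python3 -m inch 'ROWS' [FORCE]. ROWS is text: rows parted by semicolons, each of 7 numbers parted by spaces: the opening, from -1 (shut) to 1 (fully open), then the shift along the tool's x, y, z in m, then the turn, a rotation vector about the tool's x, y, z in rad. A call has 1 to 20 rows; each row shifts and turns the commanded pose from where the row before left it, along the tool's axes as they then stand; what a row does not reach is not made up. A row lasts 1/12 s, in which the tool goes at most 41.7 mm and 7.16 degrees, less where a joint would pass 70% of its speed; a pose out of reach is approached as far as the arm can. A call is refused whole if a number of a shift passes 0.0417 or a number of a turn 0.125, either way. A call with a gripper value outside its range is refused whole. The fingers move at their own pace and stop on an object; FORCE is the grip in N (left out, the last holds). Time passes only in rows, so rows that do not move let the fingers close. It gives the time, the measured TCP pose, the force, the opening and the grip force at its end, in the units of the state.
- get_state(): the state, without advancing time (a new reading comes with each control period).
- snapshot(name): name is "scene" or "top" or "wrist"; returns (picture, depth): 420x560x3 uint8, red, green, blue; 420x560 float32, m along the optical axis (not along the pixel's ray), 0 where there is no reading.
- camera_model(name): a dict with "intrinsics" (3x3 intrinsics, pixels), "dist" ([k1, k2, p1, p2, k3] as OpenCV has them; the pictures are not rectified), "view" (4x4, takes a point from world to camera coordinates). Camera axes: x right, y down, z forward; pixel columns grow to the right and rows downward; lengths in m; the calibration is good to about 2 mm. A picture is of the moment at which its call begins: read the wrist's pose just before it. camera_model takes no time and is no camera call; for the wrist camera it gives the pose at the moment of the call.
- r.finish_job(): hands the job in; it is judged then, once.
The state is a dict: "clock": time; "q": joint angles; "qd": joint speeds; "joint_torque": joint torques, N m; "tool_pos": TCP position; "eef_rot": TCP orientation; "contact_force": force on the tool from outside, world axes, zero at the start; "moment": the same for the moment, N m; "opening": opening from 0.0 (shut) to 1.0 (fully open); "finger_force": force on a finger pad.
Only numpy, scipy, OpenCV 4.12 (cv2) and the standard library are available. Lean on these libraries where they do the work, as an engineer would, in place of code of your own. Each camera call takes 0.05 s, during which the arm holds its last target. There are 200 camera calls.

## Working session

There is one attempt and no reset: what is moved stays moved. The work goes in short steps, Python scripts to look and compute and a shell command to move; the robot and the scene stay as the last step left them, time stands still between calls to the robot, and variables do not carry over. Pictures are saved under pics/ and viewed, at most 10 in all, crops included, and the job is handed in when it is done.

```bash
ls; mkdir -p pics; cat > h.py <<'E'
import numpy as np, cv2, pickle
from scipy.spatial.transform import Rotation as R
from plant import get_state, snapshot, camera_model, r
def take(n,f):
    m=camera_model(n); im,d=snapshot(n); pickle.dump((m,im,d),open(f'pics/{f}.pkl','wb'))
    cv2.imwrite(f'pics/{f}.png',im[...,::-1]); return m,im,d
def load(f): return pickle.load(open(f'pics/{f}.pkl','rb'))
def cloud(m,d):
    h,w=d.shape; u,v=np.meshgrid(np.arange(w),np.arange(h))
    p=cv2.undistortPoints(np.stack([u,v],-1).reshape(-1,1,2).astype(np.float64),np.array(m['intrinsics'],float),np.array(m['dist'],float)).reshape(h,w,2)
    c=np.concatenate([p,np.ones((h,w,1))],-1)*d[...,None]
    V=np.array(m['view']); return (c-V[:3,3])@V[:3,:3]
def crop(f,u0,v0,u1,v1,s,out):
    im=load(f)[1][v0:v1,u0:u1,::-1]; cv2.imwrite(f'pics/{out}.png',cv2.resize(im,None,fx=s,fy=s,interpolation=cv2.INTER_CUBIC))
E
python3 - <<'E'
from h import *
a=take('top','top0'); b=take('scene','scene0')
cv2.imwrite('pics/both.png',np.vstack([cv2.resize(x[1][...,::-1],(400,300)) for x in (a,b)]))
print(get_state(), r.nose_length)
for x in(a,b): print(x[0]['intrinsics'],x[0]['view'])
E
```

```text
pics
{'clock': 0.1, 'q': array([ 1.23080692,  0.68987345, -0.19455336,  1.5662191 ,  0.1573035 ,
        0.90249163, -0.21510413]), 'qd': array([-0.00068306, -0.0016157 ,  0.00012812, -0.00230382,  0.00034237,
       -0.00078515,  0.00026959]), 'joint_torque': array([-2.65305942e-03, -5.28496134e+01, -1.27141111e+00, -1.53834665e+01,
       -5.25817007e-02,  2.00795541e-03,  3.44322859e-05]), 'tool_pos': array([ 0.22799795, -0.58135409,  0.24901328]), 'eef_rot': array([ 9.82576593e-01,  1.85856398e-01, -1.97039534e-04, -7.74615743e-04]), 'contact_force': array([ 0.17750986,  0.3397104 , -0.09650134]), 'moment': array([-0.01953011,  0.04509065,  0.01792422]), 'finger_force': 0.0, 'opening': 0.9987385802388226} 0.011
[[457.42340344   0.         282.46478093]
 [  0.         457.42340344 214.98709539]
 [  0.           0.           1.        ]] [[ 0.01003882 -0.99964749  0.02457878  0.04619296]
 [-0.99400015 -0.0126534  -0.10864439  0.52366893]
 [ 0.1089171  -0.02334065 -0.99377678  1.50686647]
 [ 0.          0.          0.          1.        ]]
[[453.75951672   0.         273.20566566]
 [  0.         453.75951672 213.73542618]
 [  0.           0.           1.        ]] [[-0.71984937 -0.694036    0.01144177  0.42183586]
 [-0.50855989  0.51611281 -0.68919838  0.31672389]
 [ 0.47242324 -0.50193785 -0.72448235  1.30466923]
 [ 0.          0.          0.          1.        ]]
```

View pics/top0.png

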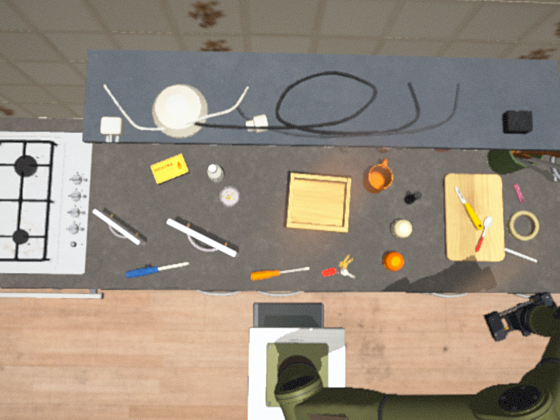

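View pics/scene0.png

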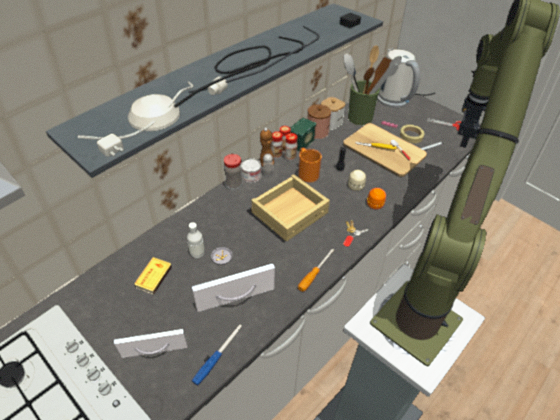

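The top view shows the box at (319,202), the large front at (201,237) to its left, the small look-alike at (118,227), the cream timer at (402,228), the orange look-alike at (394,261), the torch at (410,197) and the mug at (379,178).

```bash
python3 - <<'E'
from h import *
m,im,d=load('top0'); P=cloud(m,d)
for n,(u,v) in dict(timer=(402,227),orange=(394,260),torch=(410,196),mugrim=(379,178),boxc=(319,203),fl=(168,221),fr=(236,254),fm=(201,237),sl=(95,211),sr=(142,242),table=(270,230),shelf=(300,100),shelfedge=(300,140),dish=(229,196),glue=(214,172),bl=(287,231),br=(348,231),screwdr=(280,273)).items():
    print(n,np.round(np.nanmedian(P[v-1:v+2,u-1:u+2].reshape(-1,3),0),3))
# front top mask: height 0.1..0.12 within region
def top(z0,z1,u0,u1,v0,v1):
    s=P[v0:v1,u0:u1].reshape(-1,3); return s[(s[:,2]>z0)&(s[:,2]<z1)]
for nm,q in dict(front=top(.1,.12,160,250,205,270),small=top(.06,.12,85,155,195,255)).items():
    c,sz,a=cv2.minAreaRect(q[:,:2].astype(np.float32)*1000); print(nm,len(q),q.mean(0),c,sz,a,q[:,2].max())
q=top(.055,.075,275,360,160,245); print('box',cv2.minAreaRect(q[:,:2].astype(np.float32)*1000),np.median(q[:,2]))
q=top(.02,.075,385,418,215,242); print('timer',cv2.minEnclosingCircle(q[:,:2].astype(np.float32)*1000),q[:,2].max())
E
```

```text
timer [ 0.484 -0.342  0.065]
orange [ 0.376 -0.312  0.068]
torch [ 0.59  -0.375  0.048]
mugrim [ 0.658 -0.28   0.006]
boxc [ 0.567 -0.072  0.014]
fl [0.49  0.415 0.111]
fr [0.39  0.202 0.067]
fm [0.441 0.309 0.11 ]
sl [0.522 0.656 0.084]
sr [0.426 0.514 0.045]
table [ 0.474  0.093 -0.002]
shelf [0.741 0.025 0.519]
shelfedge [0.645 0.025 0.52 ]
dish [0.588 0.235 0.004]
glue [0.647 0.273 0.12 ]
bl [ 0.472  0.035 -0.   ]
br [ 0.473 -0.173  0.001]
screwdr [0.33  0.058 0.012]
front 403 [0.44141245 0.30878071 0.10975184] (441.74688720703125, 309.5010986328125) (239.19786071777344, 15.545821189880371) 64.25194549560547 0.1199438200100139
small 261 [0.47367711 0.58385613 0.08084153] (474.77142333984375, 586.1697998046875) (180.2956085205078, 14.177566528320312) 54.508907318115234 0.09117514635408569
box ((565.6909790039062, -66.1068115234375), (200.42393493652344, 180.66766357421875), 85.70761108398438) 0.06401552107752378
timer ((483.1624450683594, -346.286376953125), 32.177154541015625) 0.07485468974406528
```

```bash
python3 - <<'E'
from h import *
s=get_state(); m=camera_model('wrist'); V=np.array(m['view']); c=-V[:3,:3].T@V[:3,3]
T=R.from_quat(s['eef_rot']).as_matrix()
print('cam in tool',T.T@(c-s['tool_pos']),'axes in tool (cols x,y,z)\n',T.T@V[:3,:3].T, m['intrinsics'])
E
python3 -m inch '1 .0325 -.0128 0 0 0 0;1 .0325 -.0128 0 0 0 0;1 .0325 -.0128 0 0 0 0;1 .0325 -.0128 0 0 0 0;1 .0325 -.0128 0 0 0 0;1 .0325 -.0128 0 0 0 0;1 .0325 -.0128 0 0 0 0;1 .0325 -.0128 0 0 0 0;1 0 0 0 0 0 0;1 0 0 0 0 0 0;1 0 0 0 0 0 0'
python3 - <<'E'
from h import *
take('wrist','w1')
E
```

```text
cam in tool [ 0.0705525  -0.00069059 -0.13464566] axes in tool (cols x,y,z)
 [[-3.77976782e-04 -9.62081284e-01 -2.72762644e-01]
 [ 9.99999905e-01 -3.04571471e-04 -3.11458464e-04]
 [ 2.16572639e-04 -2.72762736e-01  9.62081308e-01]] [[303.93974102   0.         282.22245465]
 [  0.         303.93974102 211.07539131]
 [  0.           0.           1.        ]]
clock: 1.02
tool_pos: [0.4322, -0.3919, 0.2494]
eef_rot: [0.983, 0.186, -0.001, 0.0]
contact_force: [0.3, -0.5, -0.4]
opening: 1.002
finger_force: 0.0
```

View pics/w1.png

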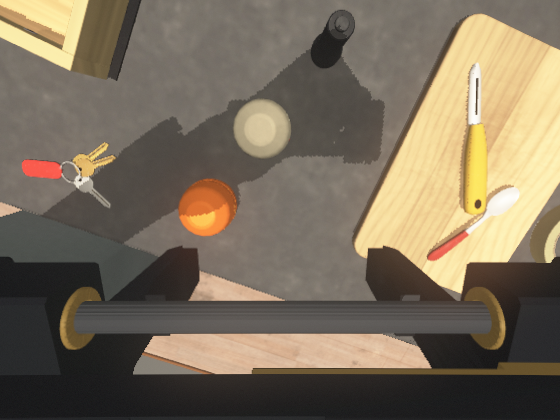

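The timer is at (262,128) in the wrist view, and the triangle can't be seen from above. I'll enlarge the timer in both views.

```bash
python3 - <<'E'
from h import *
crop('w1',220,90,305,170,6,'a'); crop('scene0',335,160,380,202,9,'b')
a=cv2.imread('pics/a.png');b=cv2.imread('pics/b.png');
cv2.imwrite('pics/ab.png',np.hstack([cv2.resize(a,(390,370)),cv2.resize(b,(390,370))]))
m,im,d=load('w1');P=cloud(m,d); s=P[95:165,225:300].reshape(-1,3)
for z0,z1 in((.055,.08),(.02,.08)):
  q=s[(s[:,2]>z0)&(s[:,2]<z1)];print(cv2.minEnclosingCircle(q[:,:2].astype(np.float32)*1000),len(q),q[:,2].max())
s=P[5:75,300:365].reshape(-1,3);q=s[(s[:,2]>.09)&(s[:,2]<.12)];print('torch',q.mean(0),np.ptp(q,0))
V=np.array(load('scene0')[0]['view']);print('scenecam',-V[:3,:3].T@V[:3,3])
E
```

```text
((485.1286315917969, -345.91302490234375), 27.3372745513916) 2034 0.06703583703878012
((484.9688720703125, -345.9728088378906), 32.89310836791992) 2766 0.06703583703878012
torch [ 0.58680718 -0.3812329   0.10149387] [0.02231769 0.02281169 0.01756285]
scenecam [-0.15162473  0.78416688  1.15866887]
```

View pics/ab.png

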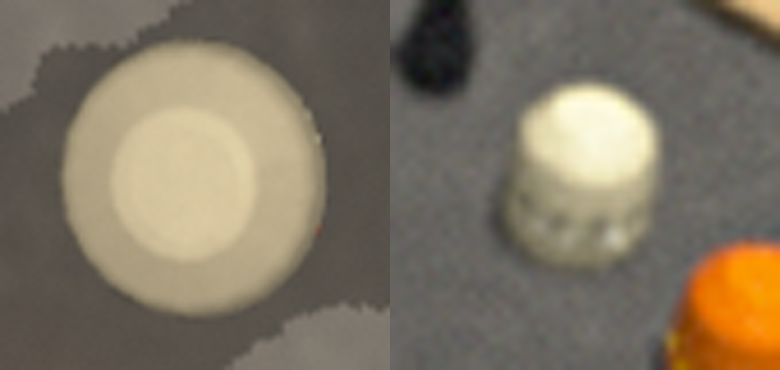

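```bash
python3 -m inch '1 0 0 0 0 0 -.103;1 0 0 0 0 0 -.103;1 0 0 0 0 0 -.103;1 0 0 0 0 0 -.103;1 0 0 0 0 .118 0;1 0 0 0 0 .118 0;1 0 0 0 0 .118 0;1 0 0 0 0 .118 0;1 0 0 0 0 .118 0;1 0 0 0 0 .118 0;1 0 0 0 0 .118 0;1 0 0 0 0 .118 0;1 0 0 0 0 .118 0;1 -.04 0 .013 0 0 0;1 -.04 0 .013 0 0 0;1 -.04 0 .013 0 0 0;1 -.036 .0035 .013 0 0 0;1 0 0 0 0 0 0;1 0 0 0 0 0 0'
python3 - <<'E'
from h import *
m,im,d=take('wrist','w2');print(get_state()['q'])
V=np.array(m['view']); K=np.array(m['intrinsics'])
p,_=cv2.projectPoints(np.array([[.485,-.346,.03]]),cv2.Rodrigues(V[:3,:3])[0],V[:3,3],K,np.array(m['dist']))
u,v=p.ravel().astype(int);print(u,v)
crop('w2',max(u-60,0),max(v-55,0),u+60,v+55,6,'w2c')
E
```

```text
clock: 2.65
tool_pos: [0.4123, -0.4159, 0.0877]
eef_rot: [0.797, 0.328, 0.468, -0.195]
contact_force: [-0.0, 0.2, 0.5]
opening: 0.998
finger_force: 0.0
[ 1.5779978   1.32701854 -0.85414629  1.56324324 -0.21851772  0.83814389
  0.4985533 ]
285 211
```

View pics/w2c.png

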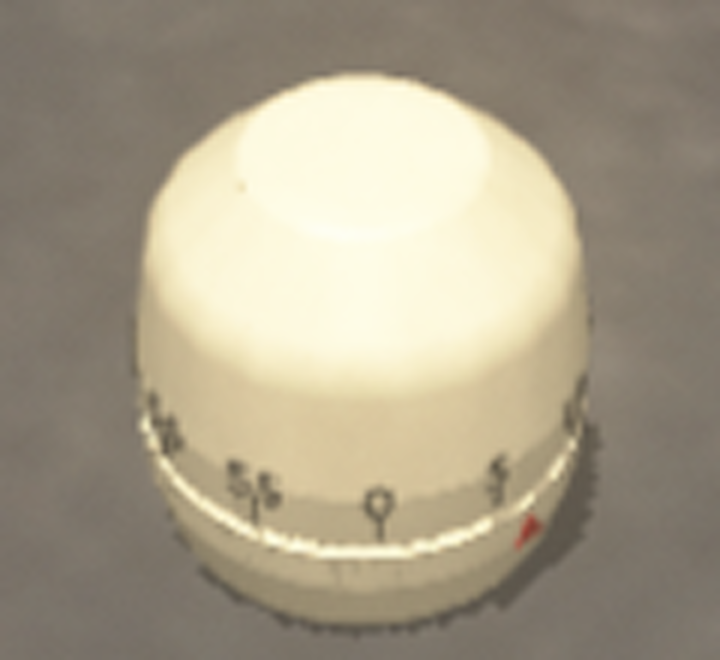

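The crop shows ticks 55 at (256,525), 0 at (380,540), 5 at (500,505), and the red triangle at about (530,530).

```bash
cat >> h.py <<'E'
def az(f,uv,rad,c=(.485,-.346)):
    m=load(f)[0];V=np.array(m['view'])
    p=cv2.undistortPoints(np.array([[uv]],float),np.array(m['intrinsics']),np.array(m['dist'])).ravel()
    o=-V[:3,:3].T@V[:3,3]; w=V[:3,:3].T@np.array([p[0],p[1],1]); e=o[:2]-c
    a,b,k=w[:2]@w[:2],e@w[:2],e@e-rad**2; t=(-b-np.sqrt(b*b-a*k))/a; q=o+t*w
    return np.degrees(np.arctan2(q[1]-c[1],q[0]-c[0])),q[2]*1000
E
python3 - <<'E'
from h import *
for n,x,y,rd in(('55',256,523,.032),('0',380,540,.032),('5',501,503,.032),('tri',529,533,.033),('apex',538,518,.033)):
    print(n,az('w2',(225+x/6,156+y/6),rd))
E
```

```text
55 (np.float64(-161.52941189986973), np.float64(22.92828834068286))
0 (np.float64(-130.84577016869616), np.float64(23.27506871014165))
5 (np.float64(-99.06239140297288), np.float64(23.579236270023703))
tri (np.float64(-89.77086289841927), np.float64(13.776907367870656))
apex (np.float64(-86.60875838534321), np.float64(15.445039386616399))
```

```bash
python3 -m inch '1 .04 0 -.013 0 0 0;1 .04 0 -.013 0 0 0;1 .04 0 -.013 0 0 0;1 .036 -.0035 -.013 0 0 0;1 0 0 0 0 -.118 0;1 0 0 0 0 -.118 0;1 0 0 0 0 -.118 0;1 0 0 0 0 -.118 0;1 0 0 0 0 -.118 0;1 0 0 0 0 -.118 0;1 0 0 0 0 -.118 0;1 0 0 0 0 -.118 0;1 0 0 0 0 -.118 0;1 0 0 0 0 0 .103;1 0 0 0 0 0 .103;1 0 0 0 0 0 .103;1 0 0 0 0 0 .103;1 0 0 0 0 0 0;1 0 0 0 0 0 0'
cat >> h.py <<'E'
def to(x,y,z,yaw=None):
    s=get_state();Q=R.from_quat(s['eef_rot']);T=Q.as_matrix()
    print('pos',np.round(s['tool_pos'],4),'yaw',np.degrees(np.arctan2(T[1,0],T[0,0])).round(2),'zaxis',T[:,2].round(3))
    print('tool shift',(T.T@(np.array([x,y,z])-s['tool_pos'])).round(4))
    if yaw is not None:
        D=R.from_euler('z',yaw,degrees=True)*R.from_quat([1,0,0,0]); print('then turn',(Q.inv()*D).as_rotvec().round(4))
E
python3 -c "
from h import *
to(.485,-.346,.035,21)"
```

```text
clock: 4.28
tool_pos: [0.4339, -0.39, 0.2523]
eef_rot: [0.982, 0.188, 0.002, 0.001]
contact_force: [0.5, 0.5, -0.4]
opening: 1.0
finger_force: 0.0
pos [ 0.4339 -0.39    0.2523] yaw 21.68 zaxis [ 0.004 -0.001 -1.   ]
tool shift [ 0.0631 -0.0225  0.2175]
then turn [ 0.0021 -0.0031  0.0119]
```

```bash
python3 -m inch '1 .0315 -.0112 .01 .002 -.003 0;1 .0315 -.0112 .01 0 0 0;1 0 0 .04 0 0 0;1 0 0 .04 0 0 0;1 0 0 .04 0 0 0;1 0 0 .03 0 0 0;1 0 0 .02 0 0 0;1 0 0 .015 0 0 0;1 0 0 .012 0 0 0;1 0 0 0 0 0 0;1 0 0 0 0 0 0' 15
python3 -c "
from h import *
to(.485,-.346,.035,21)"
```

```text
clock: 5.2
tool_pos: [0.483, -0.3473, 0.0332]
eef_rot: [0.982, 0.186, -0.001, -0.001]
contact_force: [1.3, -0.2, 0.1]
opening: 1.002
finger_force: 0.0
pos [ 0.483  -0.3473  0.0332] yaw 21.47 zaxis [-0.003  0.001 -1.   ]
tool shift [ 0.0023 -0.0005 -0.0018]
then turn [-0.0022  0.0019  0.0082]
```

```bash
python3 -m inch '1 .002 0 -.002 0 0 0;.5 0 0 0 0 0 0;.3 0 0 0 0 0 0;.3 0 0 0 0 0 0;.3 0 0 0 0 0 0;.3 0 0 0 0 0 0' 15
```

```text
clock: 5.7
tool_pos: [0.4846, -0.3468, 0.0351]
eef_rot: [0.983, 0.186, -0.002, -0.001]
contact_force: [0.0, 0.4, 3.4]
opening: 0.707
finger_force: 15.1
```

```bash
python3 -m inch '.3 0 0 0 0 0 .108;.3 0 0 0 0 0 .108;.3 0 0 0 0 0 .108;.3 0 0 0 0 0 .108;.3 0 0 0 0 0 .108;.3 0 0 0 0 0 .108;.3 0 0 0 0 0 .108;.3 0 0 0 0 0 .108;.3 0 0 0 0 0 0;.3 0 0 0 0 0 0;.3 0 0 0 0 0 0'
python3 -c "
from h import *
to(.485,-.346,.035,21)"
```

```text
clock: 6.62
tool_pos: [0.4847, -0.3466, 0.0351]
eef_rot: [0.971, -0.241, -0.002, -0.0]
contact_force: [-1.1, 1.9, 6.1]
opening: 0.707
finger_force: 15.1
pos [ 0.4847 -0.3466  0.0351] yaw -27.88 zaxis [-0.003  0.001 -1.   ]
tool shift [ 0.     -0.0007  0.0001]
then turn [-7.00e-04  3.50e-03 -8.53e-01]
```

```bash
python3 -m inch '.7 0 0 0 0 0 0;1 0 0 0 0 0 0;1 0 0 0 0 0 0;1 0 0 -.02 0 0 0;1 0 0 -.04 0 0 0;1 0 0 -.04 0 0 0;1 0 0 -.04 0 0 0;1 0 0 -.04 0 0 -.12;1 0 0 0 0 0 -.125;1 0 0 0 0 0 -.125;1 0 0 0 0 0 -.125;1 0 0 0 0 0 -.125;1 0 0 0 0 0 -.125;1 0 0 0 0 0 -.125;1 0 0 0 0 0 -.125;1 0 0 0 0 0 -.125;1 0 0 0 0 0 -.125;1 0 0 0 0 0 -.125;1 0 0 0 0 0 -.125;1 0 0 0 0 0 -.125'
python3 -m inch '1 0 0 0 0 .118 0;1 0 0 0 0 .118 0;1 0 0 0 0 .118 0;1 0 0 0 0 .118 0;1 0 0 0 0 .118 0;1 0 0 0 0 .118 0;1 0 0 0 0 .118 0;1 0 0 0 0 .118 0;1 0 0 0 0 .118 0;1 0 0 0 0 0 0;1 0 0 0 0 0 0'
python3 -c "
from h import *
to(.442,-.437,.082)"
```

```text
clock: 8.28
tool_pos: [0.4848, -0.3472, 0.2144]
eef_rot: [0.843, 0.538, -0.002, -0.001]
contact_force: [0.6, -0.9, 0.4]
opening: 0.998
finger_force: 0.0
clock: 9.2
tool_pos: [0.484, -0.3478, 0.2121]
eef_rot: [0.73, 0.46, 0.426, -0.273]
contact_force: [0.3, -0.6, 0.3]
opening: 1.002
finger_force: 0.0
pos [ 0.484  -0.3478  0.2121] yaw 63.92 zaxis [ 0.371  0.79  -0.488]
tool shift [-0.1617  0.0012 -0.0225]
```

```bash
python3 -m inch '1 -.032 0 -.006 0 0 0;1 -.032 0 -.006 0 0 0;1 -.032 0 -.005 0 0 0;1 -.032 0 -.005 0 0 0;1 -.032 .001 0 0 0 0;1 0 0 0 0 0 0;1 0 0 0 0 0 0'
python3 - <<'E'
from h import *
m,im,d=take('wrist','w3')
V=np.array(m['view']); K=np.array(m['intrinsics'])
p,_=cv2.projectPoints(np.array([[.485,-.346,.025]]),cv2.Rodrigues(V[:3,:3])[0],V[:3,3],K,np.array(m['dist']))
u,v=p.ravel().astype(int);print(u,v)
crop('w3',max(u-50,0),max(v-40,0),u+50,v+30,8,'w3c')
E
```

```text
clock: 9.78
tool_pos: [0.4452, -0.4344, 0.0872]
eef_rot: [0.729, 0.462, 0.426, -0.272]
contact_force: [-0.2, 1.3, 1.2]
opening: 0.999
finger_force: 0.0
280 218
```

View pics/w3c.png

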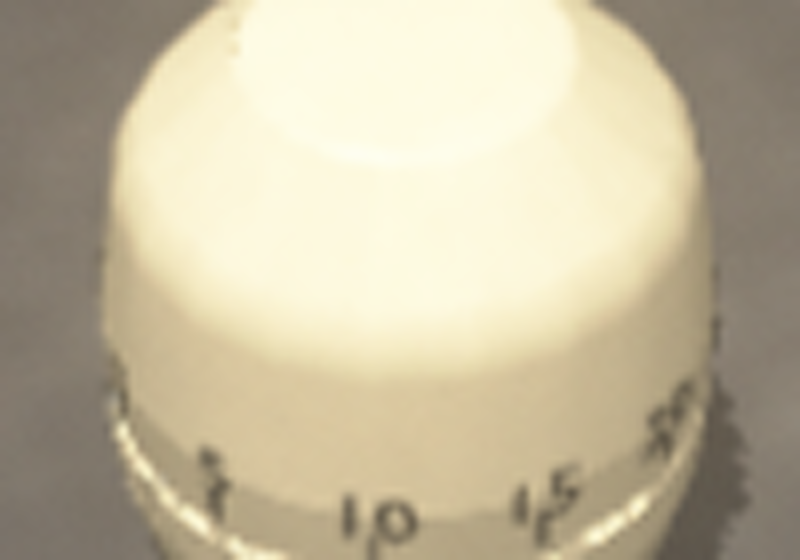

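Crop cut off the triangle; extend downward. I'll also compute tick azimuths after.

```bash
python3 - <<'E'
from h import *
crop('w3',230,220,330,270,8,'w3d')
E
```

```text
(no output)
```

View pics/w3d.png

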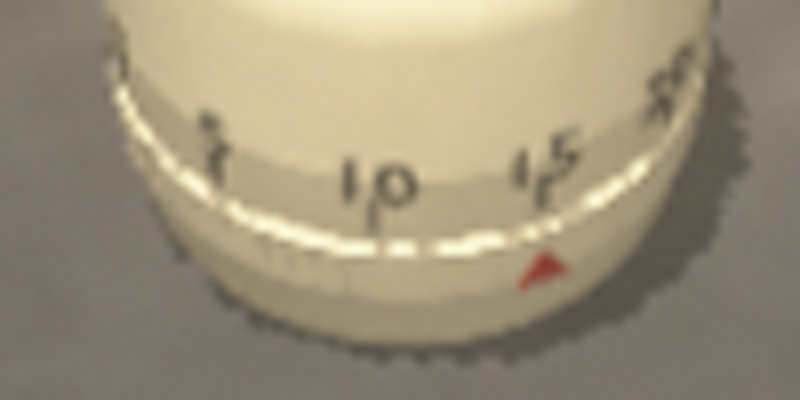

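```bash
python3 - <<'E'
from h import *
for n,x,y,rd in(('5',218,180,.032),('10',373,222,.032),('15',542,205,.032),('tri',545,270,.033),('apex',543,250,.033),('bl',522,288,.033),('br',568,268,.033)):
    print(n,az('w3',(230+x/8,220+y/8),rd))
E
```

```text
5 (np.float64(-150.83782469544582), np.float64(24.379660410335124))
10 (np.float64(-120.72575659077367), np.float64(25.05364520986564))
15 (np.float64(-90.0309042738212), np.float64(24.027939068139187))
tri (np.float64(-89.70702043976756), np.float64(14.507425671007045))
apex (np.float64(-90.33588316045652), np.float64(18.028656178066843))
bl (np.float64(-94.09434508984697), np.float64(12.822771773483954))
br (np.float64(-84.89126676400669), np.float64(13.110866673953392))
```

The dial reads 15: its tick and the triangle are both at about −90°. Next I level the tool and move on to view the box and then the front.

```bash
python3 -m inch '1 .036 0 0 0 0 0;1 .036 0 0 0 0 0;1 .036 0 0 0 0 0;1 .036 0 0 0 0 0;1 .036 0 0 0 -.118 0;1 0 0 0 0 -.118 0;1 0 0 0 0 -.118 0;1 0 0 0 0 -.118 0;1 0 0 0 0 -.118 0;1 0 0 0 0 -.118 0;1 0 0 0 0 -.118 0;1 0 0 0 0 -.118 0;1 0 0 0 0 -.118 0;1 0 0 0 0 0 0;1 0 0 0 0 0 0'
python3 -c "
from h import *
print(get_state()['q']);to(.42,-.07,.27,64.3)"
```

```text
clock: 11.08
tool_pos: [0.485, -0.3503, 0.246]
eef_rot: [0.842, 0.539, 0.001, -0.0]
contact_force: [-0.7, -0.2, -0.5]
opening: 0.997
finger_force: 0.0
[ 0.75345174  0.67100909 -0.35670069  1.64848654  0.28455884  0.87342183
 -0.14725736]
pos [ 0.485  -0.3503  0.246 ] yaw 65.3 zaxis [ 0.001  0.002 -1.   ]
tool shift [ 0.2275 -0.1762 -0.0236]
then turn [ 0.0004 -0.002   0.0174]
```

```bash
python3 -m inch '1 .0285 -.022 -.003 0 0 .017;1 .0285 -.022 -.003 0 0 0;1 .0285 -.022 -.003 0 0 0;1 .0285 -.022 -.003 0 0 0;1 .0285 -.022 -.003 0 0 0;1 .0285 -.022 -.003 0 0 0;1 .0285 -.022 -.003 0 0 0;1 .0285 -.022 -.003 0 0 0;1 0 0 0 0 0 0;1 0 0 0 0 0 0;1 0 0 0 0 0 0'
python3 - <<'E'
from h import *
m,im,d=take('wrist','w4');P=cloud(m,d);s=P.reshape(-1,3)
print(get_state()['q'])
q=s[(s[:,2]>.058)&(s[:,2]<.075)&(s[:,0]>.42)&(s[:,1]<.08)&(s[:,1]>-.22)]
print(cv2.minAreaRect(q[:,:2].astype(np.float32)*1000),len(q),np.median(q[:,2]))
to(.42,.28,.27,64.3)
E
```

```text
clock: 12.0
tool_pos: [0.4244, -0.0751, 0.2677]
eef_rot: [0.85, 0.527, -0.001, -0.001]
contact_force: [-0.4, 0.0, 0.5]
opening: 1.001
finger_force: 0.0
[ 0.31801343  0.43117671 -0.35913042  2.08841594  0.23972546  0.6635172
 -0.6628883 ]
((566.154296875, -88.89242553710938), (250.14694213867188, 183.2769775390625), 86.07646942138672) 8065 0.06434042026543393
pos [ 0.4245 -0.0756  0.2675] yaw 63.56 zaxis [-0.003  0.001 -1.   ]
tool shift [ 0.3164 -0.1624 -0.0023]
then turn [-0.0029  0.0007 -0.013 ]
```

View pics/w4.png

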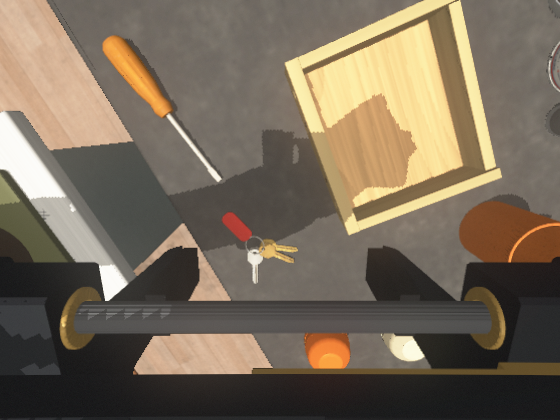

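Box top corners: near-left (287,64), near-right (350,233), far-right (499,177).

```bash
cat >> h.py <<'E'
def onplane(f,uv,z):
    m=load(f)[0];V=np.array(m['view'])
    p=cv2.undistortPoints(np.array(uv,float).reshape(-1,1,2),np.array(m['intrinsics']),np.array(m['dist'])).reshape(-1,2)
    o=-V[:3,:3].T@V[:3,3]; w=np.c_[p,np.ones(len(p))]@V[:3,:3]
    return o+w*((z-o[2])/w[:,2])[:,None]
E
cat > box.py <<'E'
from h import *
def boxfit(f,vmax=250):
    m,im,d=load(f);P=cloud(m,d);s=P[:vmax].reshape(-1,3)
    q=s[(s[:,2]>.057)&(s[:,2]<.073)&(s[:,0]>.42)&(s[:,0]<.7)&(s[:,1]<.08)&(s[:,1]>-.2)][:,:2]
    yaw=0
    for i in range(4):
        c,sn=np.cos(yaw),np.sin(yaw); b=q@np.array([[c,-sn],[sn,c]])  # box axes coords
        med=np.median(b[:,1]); e=[]
        for y in np.arange(b[:,1].min()+.02,b[:,1].min()+.18,.005):
            k=b[(abs(b[:,1]-y)<.0025)]
            if len(k)>10: e.append((y,np.percentile(k[:,0],2)))
        e=np.array(e);g=np.polyfit(e[:,0],e[:,1],1);ok=abs(np.polyval(g,e[:,0])-e[:,1])<.003;g=np.polyfit(e[ok,0],e[ok,1],1)
        yaw-=np.arctan(g[0])
    x=b[:,0];fx=np.median(e[ok,1]);k=b[(x<fx+.012)&(x>fx-.003)]
    print(f,'yaw',np.degrees(yaw),'face x(box axes)',fx,'y ext',np.percentile(k[:,1],[.5,99.5]),'n',ok.sum(),len(e))
    yc=np.mean(np.percentile(k[:,1],[.5,99.5]));c,sn=np.cos(yaw),np.sin(yaw)
    print('origin',fx*c-yc*sn,fx*sn+yc*c)
E
python3 - <<'E'
from box import *
boxfit('w4')
q=onplane('w4',[(287,64),(350,233),(499,175)],.065);print(q.round(4))
a=q[0]-q[1];print(np.linalg.norm(a),'yaw',np.degrees(np.arctan2(-a[0],a[1])),'mid',(q[0]+q[1])/2,np.linalg.norm(q[2]-q[1]))
E
python3 -m inch '1 .0395 -.0203 0 0 0 0;1 .0395 -.0203 0 0 0 0;1 .0395 -.0203 0 0 0 0;1 .0395 -.0203 0 0 0 0;1 .0395 -.0203 0 0 0 0;1 .0395 -.0203 0 0 0 0;1 .0395 -.0203 0 0 0 0;1 .0395 -.0203 0 0 0 0;1 0 0 0 -.003 0 -.013;1 0 0 0 0 0 0;1 0 0 0 0 0 0'
python3 - <<'E'
from h import *
m,im,d=take('wrist','w5');P=cloud(m,d);s=P.reshape(-1,3)
print(get_state()['q'])
q=s[(s[:,2]>.1)&(s[:,2]<.12)&(s[:,1]<.45)&(s[:,1]>.17)&(s[:,0]<.55)]
print(cv2.minAreaRect(q[:,:2].astype(np.float32)*1000),len(q),np.median(q[:,2]))
E
```

```text
w4 yaw -4.236168346377263 face x(box axes) 0.4799978847974806 y ext [-0.12165748  0.07700444] n 32 32
origin 0.47703734315741725 -0.057721886315493784
[[ 0.4858  0.0396  0.065 ]
 [ 0.4722 -0.1563  0.065 ]
 [ 0.6466 -0.1663  0.065 ]]
0.19640488315867163 yaw -3.9643596320331933 mid [ 0.47897605 -0.05835943  0.065     ] 0.17466045715964812
clock: 12.97
tool_pos: [0.4197, 0.2575, 0.267]
eef_rot: [0.846, 0.532, -0.001, 0.0]
contact_force: [-0.4, -0.9, -0.7]
opening: 1.002
finger_force: 0.0
[-0.4245484   0.50553424 -0.33487343  1.9287205   0.23738514  0.74814776
 -1.34534021]
((440.4951171875, 307.89837646484375), (232.17715454101562, 15.995302200317383), 64.31269073486328) 4416 0.10964765074210447
```

View pics/w5.png

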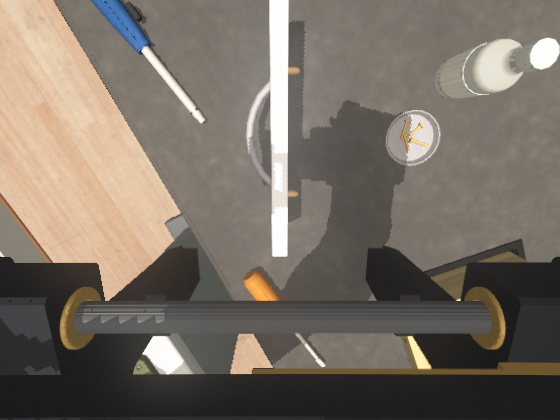

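The front lies edge-on at columns 271–288, with its near end at (280,256) and its dowels at (294,70) and (293,194). The handle is on the robot side.

```bash
python3 - <<'E'
from h import *
a=onplane('w5',[(294,70.5),(293,194)],.036);print(a.round(4),np.linalg.norm(a[0]-a[1]),a.mean(0))
print(onplane('w5',[(271,256),(288,256),(271,10),(289,10)],.11).round(4))
to(.442,.3105,.081,64.3)
E
```

```text
[[0.4865 0.3673 0.036 ]
 [0.4264 0.2416 0.036 ]] 0.1393727899281057 [0.45646528 0.30443319 0.036     ]
[[0.3825 0.2079 0.11  ]
 [0.3985 0.2002 0.11  ]
 [0.4815 0.4083 0.11  ]
 [0.4951 0.4018 0.11  ]]
pos [0.4198 0.2568 0.2671] yaw 64.26 zaxis [-0.002 -0.002 -1.   ]
tool shift [ 0.0585 -0.0033  0.1859]
then turn [-0.0003  0.0029 -0.0007]
```

```bash
python3 -m inch '1 .0293 -.0016 .02 0 .003 0;1 .0292 -.0017 .03 0 0 0;1 0 0 .04 0 0 0;1 0 0 .04 0 0 0;1 0 0 .03 0 0 0;1 0 0 .016 0 0 0;1 0 0 .01 0 0 0;1 0 0 0 0 0 0;1 0 0 0 0 0 0;1 0 0 0 0 0 0' 10
python3 -c "
from h import *
to(.442,.311,.081,64.3)"
```

```text
clock: 13.85
tool_pos: [0.4423, 0.3137, 0.083]
eef_rot: [0.846, 0.533, 0.002, -0.001]
contact_force: [-0.5, -0.2, -0.3]
opening: 0.998
finger_force: 0.0
pos [0.4423 0.3137 0.083 ] yaw 64.42 zaxis [ 0.002  0.003 -1.   ]
tool shift [-0.0026  0.0009  0.002 ]
then turn [ 0.0007 -0.0041  0.0021]
```

```bash
python3 -m inch '1 -.0026 .0009 .002 0 -.003 0;0 0 0 0 0 0 0;-.5 0 0 0 0 0 0;-.6 0 0 0 0 0 0;-.8 0 0 0 0 0 0;-.8 0 0 0 0 0 0;-.8 0 0 0 0 0 0;-.8 0 0 0 0 0 0' 10
python3 -m inch '-1 0 0 0 0 0 0;-1 0 0 0 0 0 0;-1 0 0 0 0 0 0' 45
python3 -c "
from h import *
to(.442,.311,.081,64.3)"
```

```text
clock: 14.52
tool_pos: [0.4408, 0.3113, 0.0797]
eef_rot: [0.846, 0.534, -0.0, 0.0]
contact_force: [0.4, -0.3, 0.1]
opening: 0.496
finger_force: 0.0
clock: 14.77
tool_pos: [0.4408, 0.3112, 0.0797]
eef_rot: [0.846, 0.534, -0.001, 0.0]
contact_force: [-0.3, 0.4, -0.3]
opening: 0.267
finger_force: 0.0
pos [0.4408 0.3112 0.0797] yaw 64.51 zaxis [-0.001 -0.001 -1.   ]
tool shift [ 0.0003  0.0011 -0.0013]
then turn [-0.0005  0.0009  0.0036]
```

```bash
python3 -m inch '-1 0 0 0 0 0 0;-1 0 0 0 0 0 0;-1 0 0 0 0 0 0;-1 0 0 0 0 0 0;-1 0 0 0 0 0 0' 45
python3 -c "
from h import *
to(.442,.311,.081,64.3)"
```

```text
clock: 15.18
tool_pos: [0.4409, 0.3111, 0.0796]
eef_rot: [0.846, 0.534, -0.001, 0.0]
contact_force: [0.3, 0.3, -1.6]
opening: 0.179
finger_force: 44.9
pos [0.4409 0.3111 0.0796] yaw 64.51 zaxis [-0.001 -0.001 -1.   ]
tool shift [ 0.0004  0.0011 -0.0014]
then turn [-0.0004  0.001   0.0036]
```

```bash
python3 -m inch '-1 0 0 -.005 0 0 0;-1 0 0 -.02 0 0 0;-1 0 0 -.03 0 0 0;-1 0 0 0 0 0 -.06;-1 0 0 0 0 0 -.08;-1 0 0 0 0 0 -.09;-1 0 0 0 0 0 -.08;-1 0 0 0 0 0 -.06;-1 0 0 0 0 0 0;-1 0 0 0 0 0 0'
python3 -c "
from h import *
print(get_state()['q'][6]);to(.418,-.0545,.135,85.8)"
```

```text
clock: 16.02
tool_pos: [0.4407, 0.3109, 0.1347]
eef_rot: [0.734, 0.679, -0.001, -0.0]
contact_force: [-0.1, 1.0, -2.3]
opening: 0.176
finger_force: 44.9
-1.235123512499472
pos [0.4407 0.3109 0.1347] yaw 85.59 zaxis [-0.001 -0.001 -1.   ]
tool shift [-3.66e-01  5.40e-03  1.00e-04]
then turn [-0.0012  0.001  -0.0037]
```

```bash
python3 -m inch '-1 -.01 0 0 0 0 0;-1 -.02 0 0 0 0 0;-1 -.03 .0005 0 0 0 0;-1 -.035 .0005 0 0 0 0;-1 -.035 .0005 0 0 0 0;-1 -.035 .0005 0 0 0 0;-1 -.035 .0005 0 0 0 0;-1 -.035 .0005 0 0 0 0;-1 -.035 .0005 0 0 0 0;-1 -.035 .0005 0 0 0 0;-1 -.03 .001 0 0 0 0;-1 -.021 0 0 0 0 0;-1 -.01 0 0 0 0 -.003;-1 0 0 0 0 0 0;-1 0 0 0 0 0 0;-1 0 0 0 0 0 0'
python3 - <<'E'
from box import *
m,im,d=take('wrist','w6')
print(get_state()['q']);to(.418,-.0545,.135,85.8)
try: boxfit('w6',260)
except Exception as e: print(e)
E
```

```text
clock: 17.35
tool_pos: [0.4187, -0.0531, 0.1351]
eef_rot: [0.732, 0.681, 0.0, -0.0]
contact_force: [-0.3, 1.3, -3.2]
opening: 0.179
finger_force: 44.9
[ 0.21451485  0.68010655 -0.31301008  2.25858296  0.71881324  0.29804758
 -0.79883587]
pos [ 0.4188 -0.0528  0.1351] yaw 85.97 zaxis [-0.  0. -1.]
tool shift [-0.0017 -0.0006  0.0001]
then turn [-0.0001 -0.0003  0.003 ]
w6 yaw -4.224528193371735 face x(box axes) 0.4794973178375163 y ext [-0.04544229  0.07735106] n 22 22
origin 0.47936982136735307 -0.019411197942869773
```

View pics/w6.png

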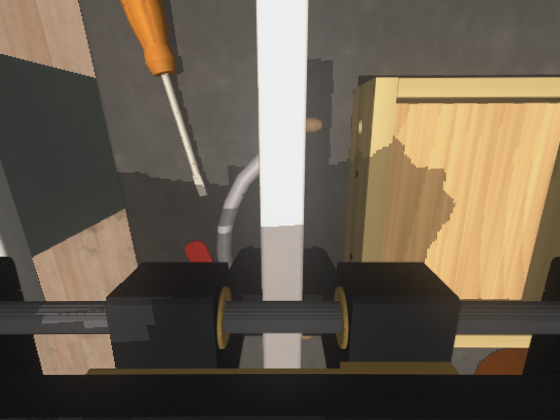

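The front is held at columns 258–307 of the view, its left dowel at (314,125). The box's near-left top corner is at (377,79), and the left hole mouth is near (360,127).

```bash
cat > rel.py <<'E'
from h import *
import sys
f=sys.argv[1]; yb=np.radians(-4.22); M=np.array([[np.cos(yb),-np.sin(yb)],[np.sin(yb),np.cos(yb)]])
m,im,d=load(f);P=cloud(m,d);B=P.copy();B[...,:2]=P[...,:2]@M   # box axes
zt=.110+float(sys.argv[2])  # top height of the front
V=B[:250]
t=V[(abs(V[...,2]-zt)<.006)&(V[...,0]<.47)]
e=[]
for y in np.arange(t[:,1].min()+.004,t[:,1].max()-.003,.004):
    k=t[abs(t[:,1]-y)<.002]
    if len(k)>20:e.append((y,*np.percentile(k[:,0],[1,99])))
e=np.array(e);gb=np.polyfit(e[:,0],e[:,2],1);gf=np.polyfit(e[:,0],e[:,1],1)
print('front yaw rel box',-np.degrees(np.arctan([gf[0],gb[0]])),'thick',np.mean(e[:,2]-e[:,1]),'back at y=70:',np.polyval(gb,.0477),'z',np.median(t[:,2]))
zd=.033+float(sys.argv[2])
xb=np.polyval(gb,.0477)
k=V[(V[...,0]>xb+.002)&(V[...,0]<xb+.017)&(V[...,2]>zd-.006)&(V[...,2]<zd+.008)]
print('dowel n',len(k))
if len(k): print('dowel y',k[:,1].min(),k[:,1].max(),np.median(k[:,1]),'xmax',k[:,0].max()-xb,'z',k[:,2].max())
bx=V[(V[...,2]>.058)&(V[...,2]<.072)&(V[...,0]>.475)&(V[...,0]<.50)]
print('box face',np.percentile(bx[:,0],2),'left y',np.percentile(bx[:,1],99.5))
E
python3 rel.py w6 .0555; python3 - <<'E'
from h import *
m,im,d=load('w6');hsv=cv2.cvtColor(im,cv2.COLOR_RGB2HSV)
mk=((hsv[...,0]>8)&(hsv[...,0]<25)&(hsv[...,1]>70))[105:145,300:335]
for r_ in range(0,40,2): print(r_+105,''.join('#' if x else '.' for x in mk[r_]))
E
```

```text
front yaw rel box [0.06869557 0.0591871 ] thick 0.015545091144512307 back at y=70: 0.42909493629901463 z 0.1652904382940026
dowel n 224
dowel y 0.044918396167085456 0.053170292667903594 0.04932513292255383 xmax 0.014595507245253936 z 0.09393316012886244
box face 0.4794119158518034 left y 0.07750275252613441
105 ...................................
107 ...................................
109 ...................................
111 ...................................
113 ...................................
115 ...................................
117 ...................................
119 .......###########.................
121 ......###############..............
123 ......################.............
125 ......################.............
127 ......################.............
129 ......##############...............
131 .......########....................
133 ...................................
135 ...................................
137 ...................................
139 ...................................
141 ...................................
143 ...................................
```

```bash
python3 -m inch '-1 -.0015 0 .01 0 0 0;-1 0 0 .02 0 0 0;-1 0 0 .015 0 0 0;-1 0 0 .007 0 0 0;-1 0 .005 .0025 0 0 0;-1 0 .01 0 0 0 0;-1 0 .01 0 0 0 0;-1 0 .003 0 0 0 0;-1 0 0 0 0 0 0;-1 0 0 0 0 0 0;-1 0 0 0 0 0 0'
python3 -c "
from h import *
take('wrist','w7');to(.4187,-.0531,.0806,85.8)"
python3 rel.py w7 .001
```

```text
clock: 18.32
tool_pos: [0.4456, -0.0576, 0.0806]
eef_rot: [0.732, 0.681, -0.001, -0.0]
contact_force: [-1.3, 0.5, -3.4]
opening: 0.175
finger_force: 45.3
pos [ 0.4455 -0.0577  0.0805] yaw 85.89 zaxis [-0.002 -0.001 -1.   ]
tool shift [ 0.0026 -0.027  -0.    ]
then turn [-0.0017  0.001   0.0016]
front yaw rel box [-0.00911598  0.05086334] thick 0.0155742290173931 back at y=70: 0.45642411494995555 z 0.11078064779493911
dowel n 209
dowel y 0.04233013129017495 0.05058401830677513 0.046758045424604135 xmax 0.01418391440746991 z 0.0396227101562245
box face 0.47947673503970745 left y 0.07737590982042405
```

```bash
python3 -m inch '-1 .0011 .003 0 0 0 0;-1 0 .003 0 0 0 0;-1 0 .002 0 0 0 0;-1 0 0 0 0 0 0;-1 0 .002 0 0 0 0;-1 0 .002 0 0 0 0;-1 0 0 0 0 0 0;-1 0 0 0 0 0 0'
python3 -c "
from h import *
to(.4187,-.0531,.0806,85.8)"
```

```text
clock: 19.03
tool_pos: [0.4584, -0.0575, 0.0804]
eef_rot: [0.732, 0.681, -0.0, -0.0]
contact_force: [-0.5, 0.4, -2.6]
opening: 0.177
finger_force: 45.3
pos [ 0.4584 -0.0575  0.0804] yaw 85.87 zaxis [-0.001 -0.001 -1.   ]
tool shift [ 0.0015 -0.0399 -0.0002]
then turn [-0.0006  0.0006  0.0012]
```

```bash
python3 -m inch '-1 0 .0015 0 0 0 0;-1 0 .0015 0 0 0 0;-1 0 .0015 0 0 0 0;-1 0 .0015 0 0 0 0;-1 0 0 0 0 0 0;-1 0 0 0 0 0 0'
python3 -c "
from h import *
take('wrist','w8');to(.4187,-.0531,.0806,85.8)"
python3 rel.py w8 .001
```

```text
clock: 19.53
tool_pos: [0.4644, -0.0579, 0.0804]
eef_rot: [0.732, 0.681, -0.0, -0.0]
contact_force: [0.4, 0.4, -3.3]
opening: 0.176
finger_force: 45.3
pos [ 0.4642 -0.0579  0.0804] yaw 85.88 zaxis [-0.001 -0.001 -1.   ]
tool shift [ 0.0015 -0.0458 -0.0002]
then turn [-0.0008  0.0006  0.0013]
front yaw rel box [-0.00773327 -0.03818858] thick 0.010225053869964184 back at y=70: 0.46985175196565054 z 0.11064084515165319
dowel n 0
box face 0.47962960454380976 left y 0.07737861942682771
```

```bash
python3 -m inch '-1 0 .001 0 0 0 0;-1 0 .001 0 0 0 0;-1 0 .0007 0 0 0 0;-1 0 .0005 0 0 0 0;-1 0 0 0 0 0 0;-1 0 0 0 0 0 0'
python3 -m inch '-1 0 .0005 0 0 0 0;-1 0 0 0 0 0 0;-1 0 .0005 0 0 0 0;-1 0 0 0 0 0 0'
```

```text
clock: 20.08
tool_pos: [0.4675, -0.0581, 0.0804]
eef_rot: [0.732, 0.681, -0.0, -0.0]
contact_force: [-0.3, 1.0, -3.1]
opening: 0.177
finger_force: 45.3
clock: 20.42
tool_pos: [0.4685, -0.0582, 0.0804]
eef_rot: [0.732, 0.681, -0.001, -0.0]
contact_force: [0.4, 0.2, -3.6]
opening: 0.173
finger_force: 45.3
```

```bash
python3 -m inch '-1 0 .0004 0 0 0 0;-1 0 0 0 0 0 0;-1 0 .0003 0 0 0 0;-1 0 0 0 0 0 0'
python3 -m inch '-1 0 .0003 0 0 0 0;-1 0 0 0 0 0 0;-1 0 .0003 0 0 0 0;-1 0 0 0 0 0 0'
```

```text
clock: 20.75
tool_pos: [0.4687, -0.0582, 0.0803]
eef_rot: [0.732, 0.681, -0.001, -0.0]
contact_force: [-1.9, -0.2, -2.6]
opening: 0.18
finger_force: 45.3
clock: 21.08
tool_pos: [0.4687, -0.0583, 0.0803]
eef_rot: [0.732, 0.681, -0.001, -0.001]
contact_force: [-4.3, 0.6, -0.4]
opening: 0.177
finger_force: 45.3
```

```bash
python3 -m inch '-1 0 .0004 0 0 0 0;-1 0 0 0 0 0 0;-1 0 .0003 0 0 0 0;-1 0 0 0 0 0 0;-1 0 0 0 0 0 0'
python3 -c "
from h import *
take('wrist','w9');to(.4187,-.0531,.0806,85.8);s=get_state();print(s['contact_force'],s['moment'])"
sed -i 's/<.47)/<.481)/' rel.py; python3 rel.py w9 .001
```

```text
clock: 21.5
tool_pos: [0.4687, -0.0583, 0.0803]
eef_rot: [0.732, 0.681, -0.002, -0.001]
contact_force: [-5.7, 1.3, 0.3]
opening: 0.175
finger_force: 45.3
pos [ 0.4688 -0.0583  0.0803] yaw 85.9 zaxis [-0.004 -0.001 -1.   ]
tool shift [ 0.0016 -0.0503 -0.0001]
then turn [-0.0037  0.0013  0.0017]
[-5.42036555  1.68779767  0.30720738] [0.28458208 1.07890495 0.06457419]
front yaw rel box [0.13843533 0.08338255] thick 0.015550536053399493 back at y=70: 0.47951790550221507 z 0.11049511143959136
dowel n 0
box face 0.4831675931084749 left y 0.07732558604992983
```

```bash
python3 -m inch '-1 0 .0002 0 -.002 0 0;-1 0 0 0 0 0 0;-1 0 .0002 0 -.002 0 0;-1 0 0 0 0 0 0;-1 0 0 0 0 0 0'
python3 -c "
from h import *
to(.4187,-.0531,.0806,85.8);s=get_state();print(s['contact_force'],s['moment'])"
```

```text
clock: 21.97
tool_pos: [0.4687, -0.0583, 0.0802]
eef_rot: [0.732, 0.681, -0.001, 0.0]
contact_force: [-6.4, 1.7, 1.3]
opening: 0.18
finger_force: 45.3
pos [ 0.4687 -0.0583  0.0802] yaw 85.9 zaxis [-0.001 -0.001 -1.   ]
tool shift [ 0.0016 -0.0502 -0.0004]
then turn [-0.0005  0.0014  0.0018]
[-6.44118836  1.68018453  1.33909753] [0.35896759 1.34053145 0.09921254]
```

```bash
python3 -m inch '-1 0 .0003 -.0004 -.001 0 0;-1 0 0 0 0 0 0;-1 0 .0003 0 -.001 0 0;-1 0 0 0 0 0 0;-1 0 0 0 0 0 0'
python3 -c "
from h import *
to(.4187,-.0531,.0806,85.8);s=get_state();print(s['contact_force'],s['moment'])"
```

```text
clock: 22.38
tool_pos: [0.4687, -0.0583, 0.0803]
eef_rot: [0.732, 0.681, -0.001, 0.001]
contact_force: [-7.2, 2.3, -2.6]
opening: 0.177
finger_force: 45.3
pos [ 0.4687 -0.0583  0.0803] yaw 85.9 zaxis [-0.    -0.002 -1.   ]
tool shift [ 0.0017 -0.0502 -0.0003]
then turn [0.0001 0.0015 0.0018]
[-7.23796435  2.29894321 -2.55573901] [0.29592957 1.38696521 0.07244866]
```

```bash
python3 -m inch '-1 .0003 .0004 0 0 0 0;-1 0 .0004 0 0 0 0;-1 0 .0003 0 0 0 0;-1 0 0 0 0 0 0;-1 0 0 0 0 0 0;-1 0 0 0 0 0 0'
python3 -c "
from h import *
to(.4187,-.0531,.0806,85.8);s=get_state();print(s['contact_force'],s['moment'])"
```

```text
clock: 22.88
tool_pos: [0.4687, -0.0583, 0.0803]
eef_rot: [0.732, 0.681, -0.001, 0.0]
contact_force: [-8.0, 1.8, 0.3]
opening: 0.176
finger_force: 45.3
pos [ 0.4687 -0.0583  0.0803] yaw 85.9 zaxis [-0.002 -0.002 -1.   ]
tool shift [ 0.0016 -0.0503 -0.0002]
then turn [-0.0017  0.0022  0.0017]
[-7.99507754  1.79200855  0.27444674] [0.32999987 1.7946568  0.11443123]
```

```bash
python3 -m inch '-1 0 .0006 -.0003 -.001 0 0;-1 0 .0006 0 -.001 0 0;-1 0 .0005 0 0 0 0;-1 0 0 0 0 0 0;-1 0 0 0 0 0 0;-1 0 0 0 0 0 0'
python3 -m inch '-1 0 0 0 0 0 0;-1 0 0 0 0 0 0;-1 0 0 0 0 0 0;-1 0 0 0 0 0 0'
```

```text
clock: 23.38
tool_pos: [0.4688, -0.0583, 0.0803]
eef_rot: [0.732, 0.681, -0.002, -0.0]
contact_force: [-11.4, 3.0, -0.8]
opening: 0.176
finger_force: 45.3
clock: 23.72
tool_pos: [0.4688, -0.0583, 0.0803]
eef_rot: [0.732, 0.681, -0.002, -0.0]
contact_force: [-10.9, 1.6, -0.6]
opening: 0.177
finger_force: 45.3
```

```bash
python3 -m inch '-1 0 -.0003 0 -.002 0 0;-1 0 0 0 0 0 0;-1 0 0 0 0 0 0;-1 0 0 0 0 0 0'
python3 -c "
from h import *
to(.4187,-.0531,.0806,85.8)
F=[]
for i in range(6): take('wrist','w10');F.append(get_state()['contact_force'])
print(np.mean(F,0),np.std(F,0))"
python3 rel.py w10 .0007
```

```text
clock: 24.05
tool_pos: [0.4687, -0.0583, 0.0803]
eef_rot: [0.732, 0.681, -0.001, 0.001]
contact_force: [-11.1, 2.0, -1.2]
opening: 0.176
finger_force: 45.3
pos [ 0.4687 -0.0583  0.0803] yaw 85.91 zaxis [-0.    -0.002 -1.   ]
tool shift [ 0.0016 -0.0503 -0.0003]
then turn [-0.0003  0.0025  0.0019]
[-10.57599432   2.74430655  -0.63036006] [0.63148401 0.60368556 0.43554415]
front yaw rel box [0.08299654 0.08997748] thick 0.015533064285455667 back at y=70: 0.47939796900336773 z 0.11049281293619435
dowel n 0
box face 0.48323253679155614 left y 0.07723122716811555
```

```bash
python3 -m inch '-1 0 -.0003 0 0 0 0;-1 0 0 0 0 0 0;-1 0 0 0 0 0 0;-1 0 0 0 0 0 0'
python3 -c "
from h import *
F=[]
for i in range(6): take('top','t2');F.append(get_state()['contact_force'])
print(np.mean(F,0), get_state()['tool_pos'])
print(r.finish_job())"
```

```text
clock: 24.68
tool_pos: [0.4687, -0.0583, 0.0803]
eef_rot: [0.732, 0.681, -0.001, 0.001]
contact_force: [-10.8, 2.0, -2.3]
opening: 0.179
finger_force: 45.3
[-9.96024847  1.81342281 -1.40573244] [ 0.46872881 -0.05834039  0.08029124]
the job is handed in; nothing more can be done
None
```

The egg timer is set to 15 minutes. The drawer front is fitted with both dowels in and its back flush on the box, the arm is still holding it there with a push of about 10 N, and I've handed the job in.

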